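Wring the lapped valve plate onto the compressor deck

TASK

Wring the bright steel valve plate onto the flat deck of the small blue compressor: lay it down lengthwise with only about half of its length on the deck, from the open end away from the red stop, then keep the two faces together and slide it along until it reaches the stop and covers the deck with its edges flush, and let go. Do not lower it straight down onto its final place, and leave the copper and black plates where they lie.

Things in the scene. Friction and masses are not known exactly. Their poses are not given: they have to be found in the camera images.
- steel_plate_center (a point): the loose valve plate of bright steel: flat, 84 mm long (x), 44 mm wide (y), 18 mm thick, about 0.5 kg, two dark round ports on its top face, lying flat on the bench (height 0) among two plates of the same shape in other materials. Grip it across its width. The point is its centre, 9 mm above its underside; z up
- deck (a point): bare-metal deck on top of the blue finned compressor bolted to the bench: level, 84 mm long (x), 44 mm wide (y). Point: centre of its top face, 62 mm above the bench; z up. A red stop, 12 mm thick, 8 mm higher than the deck, crosses its +x end, face 42.5 mm from the point; the other sides are open. Body no wider than the deck; foot plate 150 x 80 x 8 mm. Plate home: centre 9 mm above the point, lengths parallel
- copper_plate_center (a point): a loose copper plate of exactly the same shape and size as the steel one (84 x 44 x 18 mm, 0.55 kg), lying flat on the bench; a bystander. The point is its centre, 9 mm above its underside; x along its length, z up
- black_plate_center (a point): a loose black plastic plate of exactly the same shape and size as the steel one (84 x 44 x 18 mm, 0.12 kg), lying flat on the bench; a bystander. The point is its centre, 9 mm above its underside; x along its length, z up

How it is judged (in metres and radians):
On the way:
1. the steel plate lies flat on the deck, lengthwise, with only part of its length on it, its centre 20 to 60 mm short of home on the open side (x of steel_plate_center in the frame of deck between -0.06 and -0.02 m and y of steel_plate_center in the frame of deck between -0.015 and 0.015 m and z of steel_plate_center in the frame of deck between 0.006 and 0.0115 m and angle between steel_plate_center's own z axis and vertical below 0.1 rad and angle between the x axis of steel_plate_center and the x axis of deck, either way round below 0.2 rad), for 0.1 s.
At the end, for the whole second after the job is handed in: the steel plate lies still and flat on the deck, its centre within 10 mm of the deck's centre along and across it, its length within 11 degrees of the deck's; the copper and black plates lie within 15 mm of where they started (x of steel_plate_center in the frame of deck between -0.01 and 0.01 m and y of steel_plate_center in the frame of deck between -0.01 and 0.01 m and z of steel_plate_center in the frame of deck between 0.006 and 0.0115 m and angle between steel_plate_center's own z axis and vertical below 0.1 rad and angle between the x axis of steel_plate_center and the x axis of deck, either way round below 0.2 rad and linear speed of steel_plate below 0.01 m/s and distance of each of copper_plate_center, black_plate_center from where it was at the start of the episode below 0.015 m); the robot touches nothing.
It fails at once if the steel plate comes close above its final place without touching the deck (centre within 15 mm of home along and across, underside 4 to 25 mm above the deck): it must be slid there, not lowered (x of steel_plate_center in the frame of deck between -0.015 and 0.015 m and y of steel_plate_center in the frame of deck between -0.015 and 0.015 m and z of steel_plate_center in the frame of deck between 0.013 and 0.034 m).
It fails at once if the copper plate is moved more than 15 mm (distance of copper_plate_center from where it was at the start of the episode above 0.015 m).
It fails at once if the black plate is moved more than 15 mm (distance of black_plate_center from where it was at the start of the episode above 0.015 m).
It also fails if it takes over 38 s, if anything falls off the work surface, if the arm or the gripper's body presses on something with over 40 N, if the wrist force passes 120 N, or if a joint passes its speed limit or range.

ROBOT

A 6-joint arm with a two-finger parallel gripper is mounted at the origin on the work surface. World frame = base frame: x ahead of the robot, y to its left, z up, the work surface at z = 0. Lengths are in m, angles in degrees, forces in N, time in s.
With the tool pointing down it reaches from about 0.375 to 0.975 m from the base axis. Payload 3.8 kg.
Tool frame: the origin (TCP) lies between the finger pads; the fingertips stand 11 mm ahead of it and the grasp point (between the pads) lies 8 mm behind it; z points along the fingers, y is the line along which they close (so a half turn about z gives the same grasp; the last joint's range is limited). The gripper opens to 85 mm and grips with 20 to 120 N. Pads are 22 mm wide; open, the fingers measure 114 mm over their backs; the gripper's body (76 mm by 85 mm) begins 54 mm behind the grasp point. The pads swing forward as they close: fully open they stand 13 mm farther back than shut.
Start: joints at [-65.14, 15.12, 91.902, -0, 72.978, -2.114], TCP at [0.306, -0.602, 0.242] pointing down, gripper open.
Joint ranges: [-150.88, 150.88], [-54.13, 125.18], [17.81, 147.31], [-75.09, 255.09], [0, 152.58], [-146.25, 146.25]. Speed limits (degrees/s): [147.25, 147.25, 180, 180, 180, 180].

INTERFACE

Orientations are given as [roll, pitch, yaw] about the fixed x, y, z axes, in that order (R = Rz(yaw) Ry(pitch) Rx(roll)).
In Python, from workcell import manip, eyes, finder gives the robot as it stands.
- The arm moves only by the tool carry_out, never from a script. Its argument "rows" is one flat list of numbers, 7 for each row, row after row: the opening in per cent of the stroke, from 0 (shut) to 100 (fully open), then the shift along the world's x, y, z in m, then the turn, a rotation vector about the world's x, y, z in rad. A call has 1 to 8 rows; each row shifts and turns the commanded pose from where the row before left it; what a row does not reach is not made up. A row lasts 1/12 s, in which the tool goes at most 41.7 mm and 7.16 degrees, less where a joint would pass 70% of its speed; a pose out of reach is approached as far as the arm can. A call is refused whole if a number of a shift passes 0.0417 or a number of a turn 0.125, either way. A call with a gripper value outside its range is refused whole. The fingers move at their own pace and stop on an object; "grip_force" is the grip in N (left out, the last holds). Time passes only in rows, so rows that do not move let the fingers close. It gives the time, the measured TCP pose, the force, the opening and the grip force at its end, in the units of the state.
- manip.sense(): the state, without advancing time (a new reading comes with each control period).
- eyes.snapshot(name): name is "scene" or "top" or "wrist"; returns the picture (384x512x3 uint8, red, green, blue); there is no depth.
- eyes.calibration(name): a dict with "vfov" (degrees; the focal length in pixels is half the picture's height over the tangent of half this angle, whatever the lens; pixels are square), "cx", "cy" (the principal point, pixels), "k1" (the pictures are not rectified: a ray, as slopes to the right and down, at radius r is drawn at 1 + k1 r^2 times it, then the intrinsics apply), "xyz" and "rotation" of the camera in the world; the wrist camera has in their place "T_tool_cam" (4x4, takes a point from camera to tool coordinates, whose origin is the TCP and whose axes are the flange's). Camera axes: x right, y down, z forward; pixel columns grow to the right and rows downward; lengths in m; the calibration is good to about 2 mm. A picture is of the moment at which its call begins: read the wrist's pose just before it. calibration takes no time and is no camera call.
- manip.sign_off(): hands the job in; it is judged then, once.
Trained networks look in the newest picture that a camera, given by its name, has taken for a name from the list of things; names that differ only in an ending like _2 or _b are one class to them, and where a whole thing is asked for, a point or a joint stands for the part that bears it (a point fixed in the world has none). Each returns a list of dicts, best first, with "score" (0 to 1); they miss things now and then, are a little off and sometimes report something else, mostly with a low value. They report only what shows in the picture. A call takes as long as a camera call.
- finder.search_frame(camera, thing): "extent" ([left, top, right, bottom] in pixels, round what is visible of it).
- finder.masks_of(camera, thing): "pixels" (384x512 bool, what is visible of it) and "extent" ([left, top, right, bottom] in pixels, round what is visible of it).
- finder.pinpoint(camera, thing): "centre" ([column, row] in pixels: a listed point, or the origin of a listed thing).
The state is a dict: "time": time; "q": joint angles; "dq": joint speeds; "joint_efforts": joint torques, N m; "tool_pos": TCP position; "tool_rot": TCP orientation; "contact_force": force on the tool from outside, world axes, zero at the start; "wrist_torque": the same for the moment, N m; "gripper_width": opening from 0.0 (shut) to 1.0 (fully open); "grip_force": force on a finger pad.
Only numpy, scipy, OpenCV 4.12 (cv2) and the standard library are available. Lean on these libraries where they do the work, as an engineer would, in place of code of your own. Each camera call takes 0.05 s, during which the arm holds its last target. There are 200 camera calls.

## Working session

There is one attempt and no reset: what is moved stays moved. The work goes in short steps, Python scripts to look and compute and a tool call to move; the robot and the scene stay as the last step left them, time stands still between calls to the robot, and variables do not carry over. Pictures are saved under pics/ and viewed, at most 10 in all, crops included, and the job is handed in when it is done.

Besides the shell and the picture viewer there is one more tool, called by a JSON object that holds its "name" and its "arguments", one argument or row to a line. carry_out: Moves the arm, as the interface text tells. Its arguments: {"type":"object","properties":{"rows":{"type":"array"},"grip_force":{"type":"number"}},"required":["rows"]}

```bash
mkdir -p pics; cat > h.py <<'E'
import numpy as np, cv2
from workcell import manip, eyes, finder
from scipy.spatial.transform import Rotation as R
def cam(name, st=None):
    c=eyes.calibration(name)
    if name=="wrist":
        T=np.array(c["T_tool_cam"]); Rt=R.from_euler('xyz',st["tool_rot"],degrees=True).as_matrix()
        return c, Rt@T[:3,3]+np.array(st["tool_pos"]), Rt@T[:3,:3]
    rot=np.array(c["rotation"])
    Rm=rot if rot.shape==(3,3) else R.from_euler('xyz',rot,degrees=True).as_matrix()
    return c,np.array(c["xyz"]),Rm
def onplane(name,px,z,st=None):
    c,p,Rm=cam(name,st); px=np.atleast_2d(px).astype(float)
    f=192/np.tan(np.radians(c["vfov"]/2)); K=np.array([[f,0,c["cx"]],[0,f,c["cy"]],[0,0,1]])
    u=cv2.undistortPoints(px[:,None],K,np.array([c["k1"],0,0,0.]))[:,0]
    d=np.c_[u,np.ones(len(u))]@Rm.T
    return p+d*((z-p[2])/d[:,2])[:,None]
def save(n,im): cv2.imwrite("pics/"+n,im[:,:,::-1])
E
python3 - <<'E'
from h import *
print(eyes.calibration("top"),manip.sense()["tool_rot"])
for cn in ("top","scene"):
    im=eyes.snapshot(cn); save(cn+"0.png",im)
    for t,z in (("steel_plate_center",.009),("deck",.062),("copper_plate_center",.009),("black_plate_center",.009)):
        for r in finder.pinpoint(cn,t)[:2]: print(cn,t,r["score"],r["centre"],onplane(cn,r["centre"],z).round(4))
    if cn=="top":
        for t,z in (("steel_plate_center",.018),("deck",.062),("copper_plate_center",.018),("black_plate_center",.018)):
            for r in finder.masks_of(cn,t)[:1]:
                m=r["pixels"]; ys,xs=np.nonzero(m); P=onplane(cn,np.c_[xs,ys],z)[:,:2].astype(np.float32)
                print("mask",t,r["score"],len(xs),r["extent"],cv2.minAreaRect(P))
E
```

```text
{'vfov': 44.91708770911447, 'cx': 255.44153543609647, 'cy': 190.364547488062, 'k1': -0.13303507132130532, 'xyz': array([0.49201476, 0.05912921, 0.98118392]), 'rotation': array([-177.08526323,   -1.0055823 ,  -91.17969376])} [-1.79872882e+02 -7.81917046e-03  2.69708840e+01]
top steel_plate_center 0.7 [149.2, 223.6] [[0.4758 0.2652 0.009 ]]
top deck 0.6 [350.1, 189.6] [[ 0.5363 -0.1473  0.062 ]]
top copper_plate_center 0.77 [236.3, 223.2] [[0.4733 0.0824 0.009 ]]
top copper_plate_center 0.48 [356.0, 185.3] [[ 0.5477 -0.1722  0.009 ]]
top black_plate_center 0.93 [185.3, 154.6] [[0.6195 0.1873 0.009 ]]
mask steel_plate_center 0.82 883 [136.5, 203.5, 159.3, 241.2] ((0.48046067357063293, 0.2709760367870331), (0.048274993896484375, 0.08102003484964371), 88.93548583984375)
mask deck 0.55 2720 [323.6, 146.6, 371.9, 224.8] ((0.5486537218093872, -0.14926284551620483), (0.07825496792793274, 0.15436692535877228), 75.09660339355469)
mask copper_plate_center 0.71 847 [221.8, 202.6, 245.7, 241.4] ((0.47606319189071655, 0.09307875484228134), (0.0833810493350029, 0.04557010531425476), 2.6839661598205566)
mask black_plate_center 0.95 866 [168.9, 133.1, 201.0, 174.0] ((0.6220418810844421, 0.18741244077682495), (0.08598169684410095, 0.04584459215402603), 25.73363494873047)
scene steel_plate_center 0.8 [359.5, 268.9] [[0.4783 0.2704 0.009 ]]
scene deck 0.56 [183.0, 140.2] [[ 0.5446 -0.1473  0.062 ]]
scene copper_plate_center 0.58 [285.9, 208.8] [[0.4805 0.0897 0.009 ]]
scene black_plate_center 0.76 [264.3, 285.0] [[0.62  0.188 0.009]]
```

```bash
python3 -c "
import cv2,numpy as np
a=cv2.imread('pics/top0.png');b=cv2.imread('pics/scene0.png')
cv2.imwrite('pics/both0.png',cv2.resize(np.vstack([a,b]),None,fx=.78,fy=.78))"
```

```text
(no output)
```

View pics/both0.png

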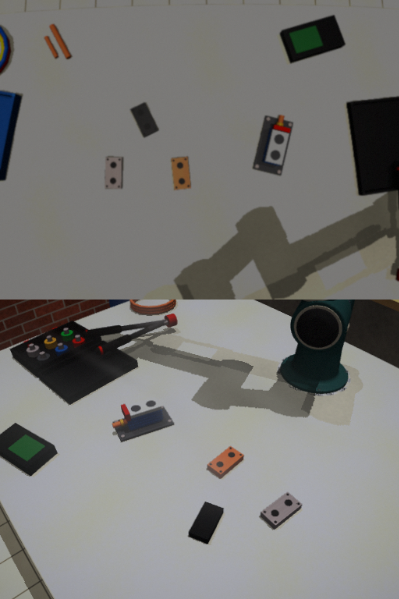

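The top view (first half) shows steel at about (147,220), copper at (231,220), black at (185,153), and the deck at (350,185), with the red stop at its +x end. The deck yaw is about -15°. I'll pass over the deck first.

{"name": "carry_out", "arguments": {
  "rows": [100, 0.012, 0.0375, 0, 0, 0, -0.061, 100, 0.012, 0.0375, 0, 0, 0, -0.061, 100, 0.012, 0.0375, 0, 0, 0, -0.061, 100, 0.012, 0.0375, 0, 0, 0, -0.061, 100, 0.012, 0.0375, 0, 0, 0, -0.061, 100, 0.012, 0.0375, 0, 0, 0, -0.061, 100, 0.012, 0.0375, 0, 0, 0, -0.061, 100, 0.012, 0.0375, 0, 0, 0, -0.061]
}}

```text
time: 1.37
tool_pos: [0.4024, -0.2998, 0.2426]
tool_rot: [180.0, -0.0, -1.2]
contact_force: [0.4, -0.4, -0.0]
gripper_width: 0.999
grip_force: 0.0
```

{"name": "carry_out", "arguments": {
  "rows": [100, 0.012, 0.0375, 0, 0, 0, -0.061, 100, 0.012, 0.0375, 0, 0, 0, -0.061, 100, 0.012, 0.0375, 0, 0, 0, -0.061, 100, 0.012, 0.0375, 0, 0, 0, -0.061, 100, 0, 0, 0, 0, 0, 0, 100, 0, 0, 0, 0, 0, 0]
}}

```text
time: 1.87
tool_pos: [0.4507, -0.1497, 0.2426]
tool_rot: [180.0, -0.0, -14.7]
contact_force: [0.3, -0.1, 0.4]
gripper_width: 1.002
grip_force: 0.0
```

```bash
python3 - <<'E'
from h import *
print(eyes.calibration("wrist")["T_tool_cam"])
st=manip.sense();print(st["tool_pos"],st["tool_rot"],st["q"])
save("w1.png",eyes.snapshot("wrist"))
for r in finder.pinpoint("wrist","deck")[:2]: print(r,onplane("wrist",r["centre"],.062,st))
E
```

```text
[[-5.16293556e-04 -9.46073718e-01 -3.23951005e-01  8.37183033e-02]
 [ 9.99999852e-01 -4.33278059e-04 -3.28384520e-04  1.39161972e-04]
 [ 1.70315102e-04 -3.23951127e-01  9.46073802e-01 -1.32108018e-01]
 [ 0.00000000e+00  0.00000000e+00  0.00000000e+00  1.00000000e+00]]
[ 0.45071329 -0.14967726  0.24260349] [ 1.79986563e+02 -3.91488830e-02 -1.46636104e+01] [-2.13699796e+01 -7.02047300e+00  1.15485485e+02 -9.25203548e-03
  7.14945384e+01  8.32965688e+01]
{'centre': [241.8, 92.6], 'score': 0.7} [[ 0.53548949 -0.15352758  0.062     ]]
```

View pics/w1.png

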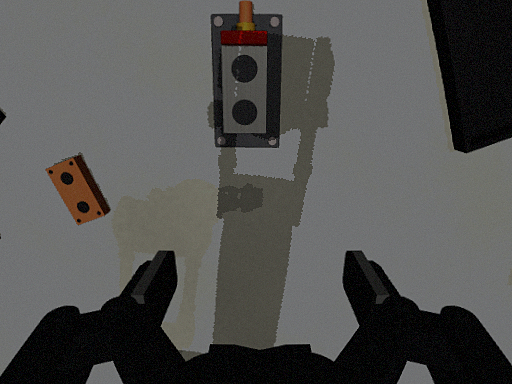

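The wrist view shows the deck with its near edge at about (224,133)–(266,132) and the foot of the red stop at about (221,45)–(268,45). I'll refine these corners and then go to the steel plate.

```bash
python3 - <<'E'
from h import *
st=manip.sense()
a=onplane("wrist",[[224,133],[266,132],[221,45],[267.5,45]],.062,st)[:,:2];print(a,a.mean(0))
n=(a[0]+a[1])/2;f=(a[2]+a[3])/2
print("len",np.linalg.norm(f-n),"yaw",np.degrees(np.arctan2(*(f-n)[::-1])),"w",np.linalg.norm(a[0]-a[1]),np.linalg.norm(a[2]-a[3]))
F=np.array([[211,14],[282,14],[214,147],[279,147]]);b=onplane("wrist",F,.008,st)[:,:2];print("foot",b.mean(0),b)
im=cv2.imread("pics/w1.png")[0:160,190:300];cv2.imwrite("pics/w1c.png",cv2.resize(im,None,fx=3.7,fy=3.7,interpolation=cv2.INTER_NEAREST))
E
```

```text
[[ 0.50076885 -0.12701693]
 [ 0.49040641 -0.16972538]
 [ 0.58283268 -0.14880706]
 [ 0.57112812 -0.19220283]] [ 0.53628402 -0.15943805]
len 0.08434860876820846 yaw -15.21302241179929 w 0.0439476039310371 0.04494651722222545
foot [ 0.54351702 -0.16102785] [[ 0.62550708 -0.14312232]
 [ 0.60502817 -0.21902058]
 [ 0.48222013 -0.10189283]
 [ 0.46131269 -0.18007565]]
```

{"name": "carry_out", "arguments": {
  "rows": [100, -0.003, 0.038, 0, 0, 0, 0.022, 100, -0.003, 0.038, 0, 0, 0, 0.022, 100, -0.003, 0.038, 0, 0, 0, 0.022, 100, -0.003, 0.038, 0, 0, 0, 0.022, 100, -0.003, 0.038, 0, 0, 0, 0.022, 100, -0.003, 0.038, 0, 0, 0, 0.022, 100, -0.003, 0.038, 0, 0, 0, 0.022, 100, -0.003, 0.038, 0, 0, 0, 0.022]
}}

```text
time: 2.63
tool_pos: [0.4265, 0.1524, 0.2426]
tool_rot: [180.0, -0.1, -5.0]
contact_force: [0.8, -0.2, -0.6]
gripper_width: 1.0
grip_force: 0.0
```

{"name": "carry_out", "arguments": {
  "rows": [100, -0.003, 0.038, 0, 0, 0, 0.022, 100, -0.003, 0.038, 0, 0, 0, 0.022, 100, -0.003, 0.038, 0, 0, 0, 0.022, 100, 0, 0, 0, 0, 0, 0, 100, 0, 0, 0, 0, 0, 0]
}}

```text
time: 3.05
tool_pos: [0.4178, 0.2667, 0.2421]
tool_rot: [180.0, 0.0, -1.0]
contact_force: [-0.7, -0.3, 0.6]
gripper_width: 1.001
grip_force: 0.0
```

```bash
python3 - <<'E'
from h import *
st=manip.sense();print(st["tool_pos"],st["tool_rot"])
im=eyes.snapshot("wrist");save("w2.png",im)
for r in finder.pinpoint("wrist","steel_plate_center")[:2]: print(r,onplane("wrist",r["centre"],.009,st))
for r in finder.masks_of("wrist","steel_plate_center")[:2]:
    ys,xs=np.nonzero(r["pixels"]);P=onplane("wrist",np.c_[xs,ys],.018,st)[:,:2].astype(np.float32);print(r["score"],r["extent"],cv2.minAreaRect(P))
a=cv2.imread("pics/w1c.png");cv2.imwrite("pics/v2.png",cv2.resize(np.hstack([cv2.resize(a,(264,384)),im[:,:,::-1]]),(780,384)))
E
```

```text
[0.41778598 0.26667686 0.24210274] [ 1.79959967e+02  1.30967004e-02 -1.01903802e+00]
{'centre': [254.1, 115.4], 'score': 0.86} [[0.47424121 0.271939   0.009     ]]
0.7 [232.8, 75.3, 271.1, 149.7] ((0.4789467453956604, 0.2732228636741638), (0.04617644101381302, 0.08456747233867645), 87.50729370117188)
0.24 [378.4, 78.1, 424.1, 150.5] ((0.4744539260864258, 0.09646883606910706), (0.08476496487855911, 0.05196473002433777), 4.392906188964844)
```

View pics/v2.png

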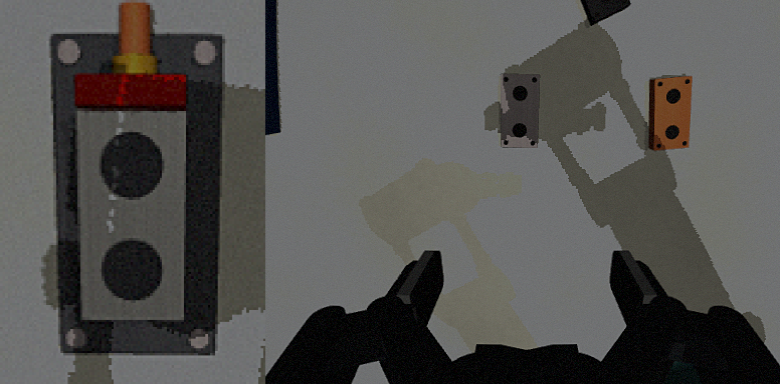

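Deck: centre at about (0.536,-0.159), yaw -15.2°. Steel (upright plate, left of copper in the right half): centre at about (0.4785,0.272), yaw about -2°. I'll go down to it next, gripping high so the fingertips stay above its underside.

{"name": "carry_out", "arguments": {
  "rows": [100, 0.0305, 0.0028, -0.02, 0, 0, -0.015, 100, 0.0305, 0.0027, -0.03, 0, 0, 0, 100, 0, 0, -0.035, 0, 0, 0, 100, 0, 0, -0.035, 0, 0, 0, 100, 0, 0, -0.035, 0, 0, 0, 100, 0, 0, -0.025, 0, 0, 0, 100, 0, 0, -0.015, 0, 0, 0, 100, 0, 0, 0, 0, 0, 0],
  "grip_force": 60
}}

```text
time: 3.87
tool_pos: [0.4746, 0.268, 0.0438]
tool_rot: [179.7, 0.4, -2.1]
contact_force: [-0.6, -0.3, 0.0]
gripper_width: 0.997
grip_force: 0.0
```

```bash
python3 - <<'E'
from h import *
st=manip.sense();print(st["tool_pos"],st["tool_rot"],st["contact_force"])
im=eyes.snapshot("wrist");save("w3.png",im)
for r in finder.pinpoint("wrist","steel_plate_center")[:2]: print(r,onplane("wrist",r["centre"],.009,st))
E
```

```text
[0.47460355 0.26795625 0.04382944] [179.74798643   0.42226111  -2.14623338] [-0.64301258 -0.30760488  0.0109121 ]
{'centre': [249.6, 227.6], 'score': 0.6} [[0.47802794 0.27373972 0.009     ]]
```

View pics/w3.png

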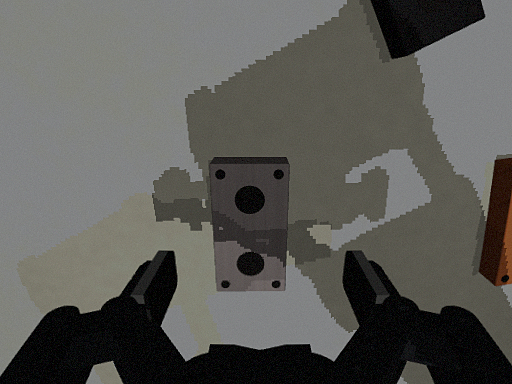

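The plate's top face has corners at about (209,164), (289,164), (286,291) and (216,291). It sits clear between the fingers.

```bash
python3 - <<'E'
from h import *
st=manip.sense();print(st["tool_pos"],st["tool_rot"])
a=onplane("wrist",[[209,164],[289,164],[286,291],[216,291]],.018,st)[:,:2];print(a,a.mean(0))
v=(a[0]+a[1]-a[2]-a[3])/2;print(np.linalg.norm(v),np.degrees(np.arctan2(v[1],v[0])))
E
```

```text
[0.47760932 0.27016772 0.04797158] [ 1.79957164e+02  5.71940533e-02 -2.09858357e+00]
[[0.52365519 0.29668162]
 [0.52196416 0.2518728 ]
 [0.43656249 0.25413465]
 [0.43822461 0.30019554]] [0.48010161 0.27572115]
0.08546493314518487 -1.9364103860407784
```

{"name": "carry_out", "arguments": {
  "rows": [100, 0, 0.003, -0.013, 0, 0, 0, 100, 0, 0, -0.01, 0, 0, 0, 100, 0, 0, -0.01, 0, 0, 0, 100, 0, 0, 0, 0, 0, 0, 40, 0, 0, 0, 0, 0, 0, 40, 0, 0, 0, 0, 0, 0, 40, 0, 0, 0, 0, 0, 0, 40, 0, 0, 0, 0, 0, 0],
  "grip_force": 60
}}

```text
time: 4.63
tool_pos: [0.478, 0.2752, 0.0161]
tool_rot: [-180.0, -0.1, -1.9]
contact_force: [0.5, -0.4, -3.4]
gripper_width: 0.495
grip_force: 62.8
```

{"name": "carry_out", "arguments": {
  "rows": [30, 0, 0, 0, 0, 0, 0, 30, 0, 0, 0, 0, 0, 0, 30, 0, 0, 0, 0, 0, 0, 30, 0, 0, 0, 0, 0, 0]
}}

```text
time: 4.97
tool_pos: [0.4781, 0.2753, 0.016]
tool_rot: [-180.0, -0.1, -2.0]
contact_force: [-1.0, -0.2, 6.0]
gripper_width: 0.497
grip_force: 63.8
```

{"name": "carry_out", "arguments": {
  "rows": [30, 0, 0, 0.02, 0, 0, 0, 30, 0, 0, 0.035, 0, 0, 0, 30, 0, 0, 0.035, 0, 0, 0, 30, 0, 0, 0.02, 0, 0, 0, 30, 0.001, -0.015, 0, 0, 0, -0.016, 30, 0.001, -0.03, 0, 0, 0, -0.016, 30, 0.0015, -0.03, 0, 0, 0, -0.016, 30, 0.0015, -0.03, 0, 0, 0, -0.016]
}}

```text
time: 5.63
tool_pos: [0.4807, 0.1687, 0.1238]
tool_rot: [179.9, 0.1, -5.6]
contact_force: [0.5, -0.1, -4.3]
gripper_width: 0.497
grip_force: 62.7
```

{"name": "carry_out", "arguments": {
  "rows": [30, 0.0015, -0.035, 0, 0, 0, -0.017, 30, 0.0015, -0.035, 0, 0, 0, -0.017, 30, 0.0015, -0.035, 0, 0, 0, -0.017, 30, 0.0015, -0.035, 0, 0, 0, -0.017, 30, 0.0015, -0.035, 0, 0, 0, -0.017, 30, 0.0015, -0.035, 0, 0, 0, -0.017, 30, 0.0015, -0.035, 0, 0, 0, -0.017, 30, 0.0015, -0.035, 0, 0, 0, -0.017]
}}

```text
time: 6.3
tool_pos: [0.4926, -0.1114, 0.1236]
tool_rot: [-180.0, 0.2, -13.5]
contact_force: [0.9, -0.7, -4.8]
gripper_width: 0.493
grip_force: 62.8
```

{"name": "carry_out", "arguments": {
  "rows": [30, 0.0015, -0.028, 0, 0, 0, -0.017, 30, 0.0005, -0.01, 0, 0, 0, -0.013, 30, 0, 0, 0, 0, 0, 0, 30, 0, 0, 0, 0, 0, 0]
}}

```text
time: 6.63
tool_pos: [0.4951, -0.1479, 0.1238]
tool_rot: [-179.9, 0.2, -15.2]
contact_force: [-1.1, 0.6, -4.2]
gripper_width: 0.494
grip_force: 62.9
```

```bash
python3 - <<'E'
from h import *
st=manip.sense();print(st["tool_pos"],st["tool_rot"],st["contact_force"],st["gripper_width"])
im=eyes.snapshot("wrist");save("w4.png",im)
for r in finder.pinpoint("wrist","deck")[:2]: print(r,onplane("wrist",r["centre"],.062,st))
for r in finder.pinpoint("wrist","steel_plate_center")[:2]: print(r,onplane("wrist",r["centre"],st["tool_pos"][2]-.007,st))
E
```

```text
[ 0.49512628 -0.14787457  0.12381752] [-1.79946159e+02  1.63791259e-01 -1.52330350e+01] [-1.05950709  0.61616056 -4.23151404] 0.49439083184850624
{'centre': [254.3, 157.9], 'score': 0.6} [[ 0.53603587 -0.15542551  0.062     ]]
{'centre': [259.2, 256.9], 'score': 0.97} [[ 0.49459662 -0.14760516  0.11681752]]
```

View pics/w4.png

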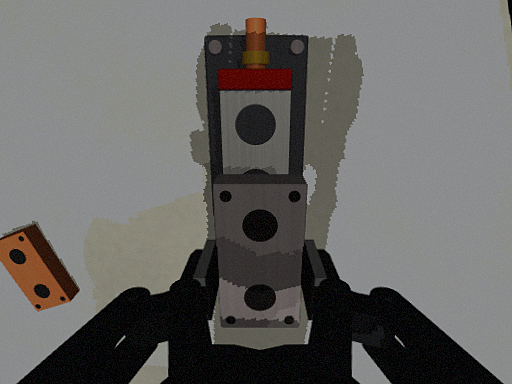

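The plate is held straight. The deck shows ahead of it, with the foot of the stop at (218,90)–(292,90). I'll work out the lateral offset and the angle.

```bash
python3 - <<'E'
from h import *
st=manip.sense()
a=onplane("wrist",[[219,90],[292,90],[219.5,172],[289.5,172]],.062,st)[:,:2]
b=onplane("wrist",[[215,184],[306.5,184],[217,327],[300,327]],st["tool_pos"][2]+.002,st)[:,:2]
for n,p in (("deck",a),("plate",b)):
    f=(p[0]+p[1])/2;k=(p[2]+p[3])/2;v=f-k;print(n,p.round(4).tolist(),"front",f,"yaw",np.degrees(np.arctan2(v[1],v[0])),"w",np.linalg.norm(p[0]-p[1]),np.linalg.norm(p[2]-p[3]),"L",np.linalg.norm(v), "ctr",p.mean(0))
u=np.array([np.cos(np.radians(15.2)),-np.sin(np.radians(15.2))]);w=np.array([-u[1],u[0]])
d=(a[0]+a[1])/2-b.mean(0);print("stop face ahead of plate centre",d@u,"lateral",d@w)
im=cv2.imread("pics/w4.png")[60:340,190:330];cv2.imwrite("pics/w4c.png",cv2.resize(im,None,fx=2.1,fy=2.1,interpolation=cv2.INTER_NEAREST))
E
```

```text
deck [[0.5841, -0.1444], [0.5722, -0.1884], [0.5333, -0.1288], [0.521, -0.1746]] front [ 0.57810171 -0.16636514] yaw -16.06257139120936 w 0.045601072795039096 0.04748278243879612 L 0.05302078593451324 ctr [ 0.55262628 -0.15903006]
plate [[0.5428, -0.1383], [0.5318, -0.1789], [0.4628, -0.1133], [0.4508, -0.1581]] front [ 0.53731896 -0.15861459] yaw -15.875524881195984 w 0.04208690950379968 0.046429171942324605 L 0.08372143179767311 ctr [ 0.49705488 -0.14716366]
stop face ahead of plate centre 0.08324594480091124 lateral 0.002719863047429587
```

View pics/w4c.png

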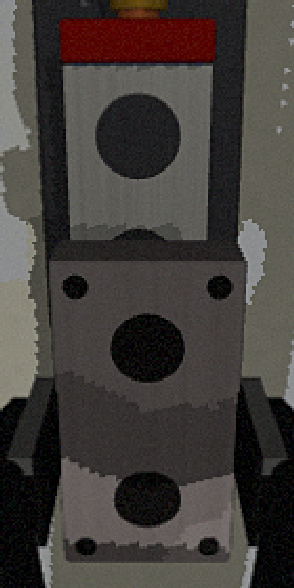

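Lateral correction is about +2 mm in y, and the plate is about 41 mm short of home. I'll lower it gently.

{"name": "carry_out", "arguments": {
  "rows": [30, 0.0006, 0.0021, -0.01, 0, 0, 0, 30, 0, 0, -0.015, 0, 0, 0, 30, 0, 0, -0.01, 0, 0, 0, 30, 0, 0, -0.005, 0, 0, 0, 30, 0, 0, 0, 0, 0, 0, 30, 0, 0, 0, 0, 0, 0]
}}

```text
time: 7.28
tool_pos: [0.4966, -0.1455, 0.0846]
tool_rot: [-180.0, 0.1, -15.1]
contact_force: [0.2, 0.6, -4.6]
gripper_width: 0.493
grip_force: 62.8
```

{"name": "carry_out", "arguments": {
  "rows": [30, 0, 0, -0.002, 0, 0, 0, 30, 0, 0, -0.001, 0, 0, 0, 30, 0, 0, -0.001, 0, 0, 0, 30, 0, 0, 0, 0, 0, 0]
}}

```text
time: 7.62
tool_pos: [0.4971, -0.1462, 0.0813]
tool_rot: [180.0, -0.0, -15.1]
contact_force: [0.0, -0.7, -4.2]
gripper_width: 0.492
grip_force: 62.8
```

{"name": "carry_out", "arguments": {
  "rows": [30, 0, 0, -0.001, 0, 0, 0, 30, 0, 0, -0.001, 0, 0, 0, 30, 0, 0, 0, 0, 0, 0]
}}

```text
time: 7.87
tool_pos: [0.4968, -0.146, 0.079]
tool_rot: [-180.0, 0.0, -15.1]
contact_force: [0.2, 0.5, -4.9]
gripper_width: 0.496
grip_force: 62.8
```

{"name": "carry_out", "arguments": {
  "rows": [30, 0, 0, -0.001, 0, 0, 0, 30, 0, 0, 0, 0, 0, 0]
}}

```text
time: 8.03
tool_pos: [0.497, -0.1461, 0.0781]
tool_rot: [180.0, -0.0, -15.1]
contact_force: [-0.7, -0.4, -4.5]
gripper_width: 0.494
grip_force: 62.9
```

{"name": "carry_out", "arguments": {
  "rows": [30, 0, 0, -0.001, 0, 0, 0, 30, 0, 0, 0, 0, 0, 0]
}}

```text
time: 8.2
tool_pos: [0.497, -0.1461, 0.078]
tool_rot: [180.0, 0.0, -15.1]
contact_force: [-3.2, 0.8, 4.1]
gripper_width: 0.502
grip_force: 63.7
```

Contact came at z = 0.078, as expected. I'll hold briefly and slide along the deck axis.

{"name": "carry_out", "arguments": {
  "rows": [30, 0, 0, 0, 0, 0, 0, 30, 0, 0, 0, 0, 0, 0, 30, 0.002, -0.0005, 0, 0, 0, 0, 30, 0.003, -0.0008, 0, 0, 0, 0, 30, 0.003, -0.0008, 0, 0, 0, 0, 30, 0.003, -0.0008, 0, 0, 0, 0, 30, 0.003, -0.0008, 0, 0, 0, 0, 30, 0, 0, 0, 0, 0, 0]
}}

```text
time: 8.87
tool_pos: [0.5116, -0.15, 0.078]
tool_rot: [180.0, -0.1, -15.1]
contact_force: [-2.1, 1.2, 5.0]
gripper_width: 0.496
grip_force: 63.9
```

```bash
python3 - <<'E'
from h import *
st=manip.sense();print(st["tool_pos"],st["tool_rot"],st["contact_force"],st["wrist_torque"])
im=eyes.snapshot("wrist");save("w5.png",im)
cv2.imwrite("pics/w5c.png",cv2.resize(im[80:340,190:330,::-1],None,fx=2.1,fy=2.1,interpolation=cv2.INTER_NEAREST))
E
```

```text
[ 0.51162898 -0.14999795  0.07801299] [ 1.79994589e+02 -5.99133708e-02 -1.51373930e+01] [-2.14462672  1.2015609   4.98169647] [0.16679065 0.44052279 0.03344698]
```

View pics/w5c.png

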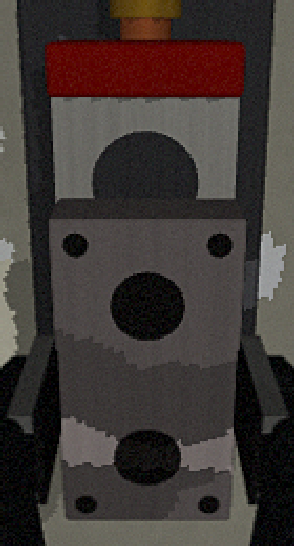

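The plate is flat on the deck and aligned to within about 1 mm. The stop is about 26 mm ahead of it (stop foot at crop row 97, plate edge at row 198). I'll carry on sliding.

{"name": "carry_out", "arguments": {
  "rows": [30, 0.003, -0.0003, 0, 0, 0, 0, 30, 0.003, -0.0008, 0, 0, 0, 0, 30, 0.003, -0.0008, 0, 0, 0, 0, 30, 0.003, -0.0008, 0, 0, 0, 0, 30, 0.003, -0.0008, 0, 0, 0, 0, 30, 0.003, -0.0008, 0, 0, 0, 0, 30, 0.003, -0.0008, 0, 0, 0, 0, 30, 0, 0, 0, 0, 0, 0]
}}

```text
time: 9.58
tool_pos: [0.5324, -0.155, 0.078]
tool_rot: [180.0, -0.0, -15.1]
contact_force: [-3.2, 0.5, 6.8]
gripper_width: 0.495
grip_force: 64.1
```

{"name": "carry_out", "arguments": {
  "rows": [30, 0.001, -0.0003, 0, 0, 0, 0, 30, 0.001, -0.0003, 0, 0, 0, 0, 30, 0, 0, 0, 0, 0, 0]
}}

```text
time: 9.83
tool_pos: [0.5337, -0.1554, 0.078]
tool_rot: [-180.0, 0.0, -15.1]
contact_force: [-5.2, 1.4, 7.9]
gripper_width: 0.494
grip_force: 64.2
```

{"name": "carry_out", "arguments": {
  "rows": [30, 0.001, -0.0003, 0, 0, 0, 0, 30, 0.001, -0.0003, 0, 0, 0, 0, 30, 0, 0, 0, 0, 0, 0]
}}

```text
time: 10.08
tool_pos: [0.5357, -0.156, 0.078]
tool_rot: [-180.0, 0.0, -15.1]
contact_force: [-3.9, 0.7, 7.9]
gripper_width: 0.496
grip_force: 64.2
```

{"name": "carry_out", "arguments": {
  "rows": [30, 0.001, -0.0003, 0, 0, 0, 0, 30, 0.001, -0.0003, 0, 0, 0, 0, 30, 0, 0, 0, 0, 0, 0]
}}

```text
time: 10.33
tool_pos: [0.5358, -0.156, 0.078]
tool_rot: [-180.0, 0.3, -15.1]
contact_force: [-11.2, 3.4, 13.4]
gripper_width: 0.494
grip_force: 64.8
```

{"name": "carry_out", "arguments": {
  "rows": [30, 0.001, -0.0003, 0, 0, 0, 0, 30, 0, 0, 0, 0, 0, 0]
}}

```text
time: 10.5
tool_pos: [0.5358, -0.156, 0.078]
tool_rot: [-180.0, 0.4, -15.1]
contact_force: [-13.4, 3.6, 15.5]
gripper_width: 0.495
grip_force: 65.1
```

```bash
python3 - <<'E'
from h import *
im=eyes.snapshot("wrist");save("w6.png",im)
cv2.imwrite("pics/w6c.png",cv2.resize(im[80:340,170:350,::-1],None,fx=2.1,fy=2.1,interpolation=cv2.INTER_NEAREST))
E
```

```text
(no output)
```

View pics/w6c.png

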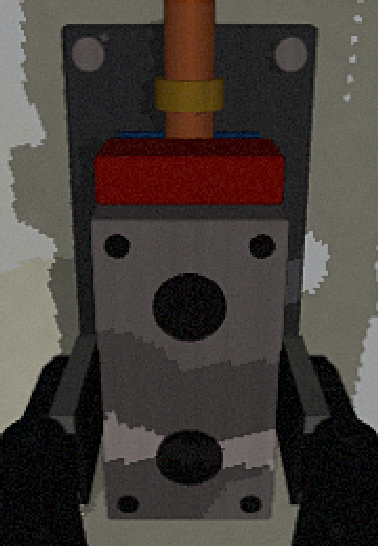

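The plate rests against the red stop (contact at crop row ~205), centred on it to within 1 mm. I'll ease off the load, open the gripper and lift clear.

{"name": "carry_out", "arguments": {
  "rows": [30, -0.0025, 0.0007, 0.001, 0, 0, 0, 30, 0, 0, 0, 0, 0, 0, 70, 0, 0, 0, 0, 0, 0, 100, 0, 0, 0, 0, 0, 0, 100, 0, 0, 0, 0, 0, 0, 100, 0, 0, 0, 0, 0, 0, 100, 0, 0, 0, 0, 0, 0, 100, 0, 0, 0, 0, 0, 0]
}}

```text
time: 11.22
tool_pos: [0.5368, -0.1564, 0.0782]
tool_rot: [180.0, -0.0, -15.1]
contact_force: [-1.0, -0.1, -0.3]
gripper_width: 0.998
grip_force: 0.0
```

{"name": "carry_out", "arguments": {
  "rows": [100, 0, 0, 0.01, 0, 0, 0, 100, 0, 0, 0.02, 0, 0, 0, 100, 0, 0, 0.03, 0, 0, 0, 100, 0, 0, 0.04, 0, 0, 0, 100, -0.02, 0, 0.03, 0, 0, 0, 100, -0.03, 0, 0.02, 0, 0, 0, 100, 0, 0, 0, 0, 0, 0, 100, 0, 0, 0, 0, 0, 0]
}}

```text
time: 11.88
tool_pos: [0.4869, -0.1567, 0.2309]
tool_rot: [180.0, -0.3, -15.2]
contact_force: [-0.2, -0.4, -1.2]
gripper_width: 0.999
grip_force: 0.0
```

```bash
python3 - <<'E'
from h import *
st=manip.sense();print(st["tool_pos"],st["gripper_width"])
im=eyes.snapshot("wrist");save("w7.png",im)
for r in finder.pinpoint("wrist","steel_plate_center")[:2]: print(r,onplane("wrist",r["centre"],.071,st))
E
```

```text
[ 0.48693546 -0.15666362  0.23086559] 0.9986823898891216
{'centre': [245.9, 130.1], 'score': 0.97} [[ 0.53741877 -0.15672067  0.071     ]]
```

View pics/w7.png

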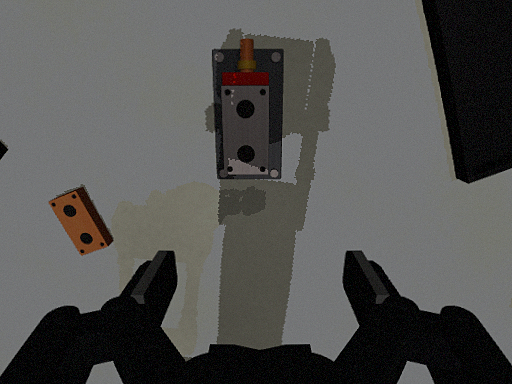

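The plate covers the deck at about (246,130), up against the stop and flush, and the gripper is clear.

```bash
python3 -c "
from workcell import manip
print(manip.sign_off())"
```

```text
the job is handed in; nothing more can be done
None
```

The steel plate was set half on the deck from the open end and slid along it to the red stop. It was released there, flush and centred to within about 1 mm by the wrist camera. The arm never went near the copper and black plates; I handed the job in at about 12 s, and no verdict came back.

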